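Lay the hub pattern on the checking rests

ROBOT

A 6-joint arm with a two-finger parallel gripper is mounted at the origin on the work surface. World frame = base frame: x ahead of the robot, y to its left, z up, the work surface at z = 0. Lengths are in mm, angles in rad, forces in N, time in s.
With the tool pointing down it reaches from about 275 to 750 mm from the base axis. Payload 10.2 kg.
Tool frame: the origin (TCP) lies midway between the tips of the shut fingers; the grasp point (between the pads) lies 19 mm behind it; z points along the fingers, y is the line along which they close (so a half turn about z gives the same grasp; the last joint's range is limited). The gripper opens to 85 mm and grips with 20 to 120 N. Pads are 22 mm wide; open, the fingers measure 114 mm over their backs; the gripper's body (76 mm by 85 mm) begins 54 mm behind the grasp point. The pads swing forward as they close: fully open they stand 13 mm farther back than shut.
Start: joints at [0.948, 0.313, 1.498, -0, 1.331, -0.223], TCP at [204.361, 483.599, 231.294] pointing down, gripper open.
Joint ranges: [-2.94, 2.94], [-0.97, 2.17], [0.19, 2.56], [-1.23, 4.37], [0.02, 3.11], [-2.88, 2.88]. Speed limits (rad/s): [2.39, 2.39, 3.01, 3.14, 3.14, 3.14].

INTERFACE

Orientations are given as a unit quaternion [w, x, y, z].
In Python, from rig import ctrl gives the robot as it stands.
- The arm moves only by the tool arm_command, never from a script. Its argument "increments" is a list of rows, each an object with "dr": the turn, a rotation vector about the tool's x, y, z in units of pi/4 rad (1.0 is pi/4 rad), a list of three; "offset": the shift along the tool's x, y, z in units of 120 mm (1.0 is 120 mm), a list of three; "hand": the opening, from -1 (shut) to 1 (fully open). A call has 1 to 8 rows; each row shifts and turns the commanded pose from where the row before left it, along the tool's axes as they then stand; what a row does not reach is not made up. A row lasts 1/10 s, in which the tool goes at most 50 mm and 8.59 degrees, less where a joint would pass 70% of its speed; a pose out of reach is approached as far as the arm can. A call with a number of a shift or a turn outside -1 to 1 is refused whole. A call with a gripper value outside its range is refused whole. The fingers move at their own pace and stop on an object; "grip_force" is the grip in N (left out, the last holds). Time passes only in rows, so rows that do not move let the fingers close. It gives the time, the measured TCP pose, the force, the opening and the grip force at its end, in the units of the state.
- ctrl.sense(): the state, without advancing time (a new reading comes with each control period).
- ctrl.capture(name): name is "scene" or "top" or "wrist"; returns the picture (384x512x3 uint8, red, green, blue); there is no depth.
- ctrl.camera_info(name): a dict with "K" (3x3 intrinsics, pixels), "R" (3x3) and "t" (3): a world point X has camera coordinates R X + t. Camera axes: x right, y down, z forward; pixel columns grow to the right and rows downward; lengths in mm; the calibration is good to about 2 mm. A picture is of the moment at which its call begins: read the wrist's pose just before it. camera_info takes no time and is no camera call; for the wrist camera it gives the pose at the moment of the call.
- ctrl.finish_job(): hands the job in; it is judged then, once.
The state is a dict: "time_s": time; "joints": joint angles; "dq": joint speeds; "tau": joint torques, N m; "eef_pos": TCP position; "ee_rot": TCP orientation; "force": force on the tool from outside, world axes, zero at the start; "wrist_torque": the same for the moment, N m; "grip_width": opening from 0.0 (shut) to 1.0 (fully open); "grip_force": force on a finger pad.
Only numpy, scipy, OpenCV 4.12 (cv2) and the standard library are available. Lean on these libraries where they do the work, as an engineer would, in place of code of your own. Each camera call takes 0.05 s, during which the arm holds its last target. There are 200 camera calls.

TASK

Take the red wooden hub pattern out of its storage rack and gently lay it, level, across the two V-shaped rests of the checking stand for inspection, its thick end in the wide yellow V and its thin end in the narrow blue V. Leave the other things on the bench where they are.

Things in the scene. Friction and masses are not known exactly. Their poses are not given: they have to be found in the camera images.
- pattern: Hub pattern: red wooden block 90 long (x) x 52 wide x 52 high with a round bare-wood journal, 36 long, on the middle of each end face: thick, 40 dia, at +x; thin, 24 dia, at -x. 162 overall, about 0.22 kg. Origin: centre of the block's underside; the journals' axis is 26 above it, along x. Starts level in the rack, only the journals sticking out. On the bench it rests steadily on the block.
- thick_end (a point): point on the pattern's axis inside the thick journal, 68 from the block's middle (13 in from the journal's end)
- thin_end (a point): point on the pattern's axis inside the thin journal, 68 from the block's middle (13 in from the journal's end)
- rack: dark wooden rack fixed to the bench: floor plate 120 (x) x 100 x 10 thick, two cheeks 84 long (x), 14 thick, 60 apart inside, tops 60 above the bench. The pattern's block lies between them, 4 clear each side, top 2 above them: there only its journals can be gripped, and it lifts out straight up. Origin: centre of the underside, on the bench; x along the channel.
- stand: dark steel plate of the checking stand, fixed to the bench, 200 (x) x 100 (y) x 12 thick, carrying the two rests 136 apart along x. Origin: centre of the underside, on the bench. Which rest is at which end changes from start to start.
- wide_seat (a point): wide yellow V on a grey post on the stand, 90 degrees, open upwards: the point where the thick journal's axis lies when seated, 110 above the bench. Arms 46 long; the V is 14 thick along the stand's x, 76 wide over its tips, which reach 4 above this point. The groove runs along the stand's x. No room for fingers beside a journal lying in it.
- narrow_seat (a point): narrow blue V on a grey post on the stand, 90 degrees, open upwards: the point where the thin journal's axis lies when seated, 110 above the bench. Arms 32 long; the V is 14 thick along the stand's x, 57 wide over its tips, which reach 6 above this point. The groove runs along the stand's x. No room for fingers beside a journal lying in it.
- dope_tin: short green tin with a pale lid, 68 dia x 90 high, standing; origin: centre of its underside
- mallet: wooden mallet lying flat, 240 long overall; origin: on the bench below its middle, x along the handle towards the head
- spatula: steel-bladed spatula lying flat, 200 long; origin: on the bench below its middle, x along it towards the blade
- spool: brown turned wooden spool, 72 dia x 70 high, standing; origin: centre of its underside
- cup: small blue metal cup, 72 dia at the rim x 75 high, standing; origin: centre of its underside
- spare_wedge: plain yellow wooden block 110 x 45 x 30 high lying flat; origin: centre of its underside, x along its length
- wide_rest: the whole wide rest (grey post and yellow V); origin: under its middle on the stand's plate, 12 above the bench, straight below wide_seat
- narrow_rest: the whole narrow rest (grey post and blue V); origin: under its middle on the stand's plate, 12 above the bench, straight below narrow_seat
Mind the look-alikes: they are no part of the job. There is more than one size of the pattern; the one meant has the size given above.

How it is judged:
By the outcome, as a careful person would: the job done as asked, in the order asked, and still so for the second after the job is handed in, with the robot touching nothing.
It also fails if it takes over 64 s, if anything falls off the work surface, if the arm or the gripper's body presses on something with over 40 N, if the wrist force passes 120 N, or if a joint passes its speed limit or range.

## Working session

There is one attempt and no reset: what is moved stays moved. The work goes in short steps, Python scripts to look and compute and a tool call to move; the robot and the scene stay as the last step left them, time stands still between calls to the robot, and variables do not carry over. Pictures are saved under pics/ and viewed, at most 10 in all, crops included, and the job is handed in when it is done.

Besides the shell and the picture viewer there is one more tool, called after "Call:" in YAML: its name, and indented under it one key for each argument. arm_command: Moves the arm, as the interface text tells. Shifts and turns lie within -1 to 1; 1 stands for 120 mm of shift or pi/4 rad of turn. Its arguments: {"type":"object","properties":{"increments":{"type":"array"},"grip_force":{"type":"number"}},"required":["increments"]}

```bash
mkdir -p pics; ls
python3 - <<'E'
from rig import ctrl
import cv2,numpy as np
s=ctrl.sense();print(s)
a=[ctrl.capture(n) for n in("scene","top")]
for n,i in zip(("scene","top"),a):
    cv2.imwrite(f"pics/{n}0.png",i[:,:,::-1])
    c=ctrl.camera_info(n);print(n,c)
E
```

```text
pics
{'time_s': 0.0, 'joints': array([ 9.47657931e-01,  3.13449350e-01,  1.49844815e+00, -1.30351171e-05,
        1.33100608e+00, -2.23373373e-01]), 'dq': array([-0.00045715, -0.00014319, -0.00054549,  0.00040972, -0.00044134,
        0.00117559]), 'tau': array([-8.83355351e-04, -4.12266290e+01, -2.59744048e+01, -2.22926606e-04,
        4.09379878e-03,  1.11414195e-06]), 'eef_pos': array([204.1747405 , 483.38510804, 230.73124561]), 'ee_rot': array([-2.63449040e-04,  1.98552619e-01,  9.80090010e-01, -6.00225723e-04]), 'force': array([ 0.50983465,  0.22555428, -0.26148429]), 'wrist_torque': array([-0.04484578,  0.02653811,  0.03858018]), 'grip_force': 0.0, 'grip_width': 1.0019788324399101}
scene {'K': array([[384.11782195,   0.        , 262.85820576],
       [  0.        , 384.11782195, 194.07909152],
       [  0.        ,   0.        ,   1.        ]]), 'R': array([[ 0.47753643,  0.878475  ,  0.01551259],
       [ 0.57197569, -0.29742525, -0.76444885],
       [-0.66693536,  0.373925  , -0.64449773]]), 't': array([-209.08017817, -245.45547632, 1615.70516286])}
top {'K': array([[348.58585851,   0.        , 259.92347779],
       [  0.        , 348.58585851, 186.62489724],
       [  0.        ,   0.        ,   1.        ]]), 'R': array([[-0.01227474, -0.99970459,  0.02097774],
       [-0.99606782,  0.01038384, -0.0879834 ],
       [ 0.08773958, -0.02197522, -0.99590103]]), 't': array([ -58.4375989 ,  523.34879188, 1043.77073362])}
```

View pics/scene0.png

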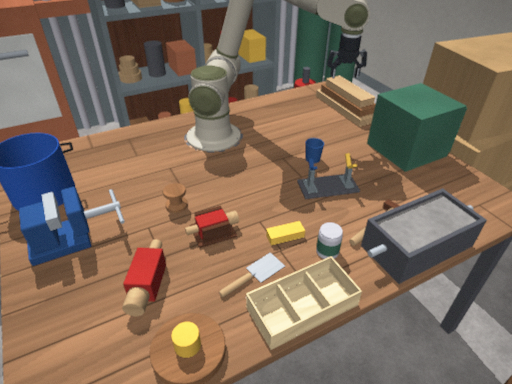

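View pics/top0.png

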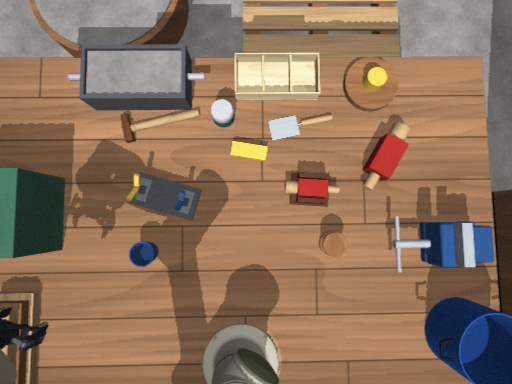

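The red pattern is in its rack at top view (312,188), thick journal to the left. The stand is at (165,197), with the yellow V at its left end (133,187) and the blue V at (182,200). The larger red look-alike at (387,157) must stay put. Next I'll take rough positions from the top view.

```bash
cat > h.py <<'E'
from rig import ctrl
import cv2,numpy as np
from scipy.spatial.transform import Rotation as Rn
def cast(c,uv,z):
    uv=np.atleast_2d(uv).astype(float)
    d=np.c_[uv,np.ones(len(uv))]@np.linalg.inv(c["K"]).T@c["R"]
    o=-c["R"].T@c["t"]
    return o+d*((z-o[2])/d[:,2])[:,None]
def mask(img,lo,hi,box=None):
    m=cv2.inRange(cv2.cvtColor(img,cv2.COLOR_RGB2HSV),lo,hi)
    if box:
        b=np.zeros_like(m);b[box[1]:box[3],box[0]:box[2]]=255;m&=b
    return m
def big(m):
    return max(cv2.findContours(m,0,1)[0],key=cv2.contourArea)
def rot(q): return Rn.from_quat([q[1],q[2],q[3],q[0]])
def go(p,yaw=None,s=None):
    """offset (tool units) and yaw turn (tool z) from the present pose to a world TCP p, tool y along world yaw"""
    s=s or ctrl.sense();R=rot(s["ee_rot"]).as_matrix()
    off=R.T@(np.array(p)-s["eef_pos"])/120
    out=[off.round(3)]
    if yaw is not None:
        cur=np.arctan2(R[1,1],R[0,1]);d=(yaw-cur+np.pi/2)%np.pi-np.pi/2
        out.append(("dr z",round(-d/(np.pi/4),3),"yaw now",round(cur,3)))
    return out
E
python3 - <<'E'
from h import *
img=cv2.imread("pics/top0.png")[:,:,::-1].copy();c=ctrl.camera_info("top")
r=big(mask(img,(0,150,80),(8,255,255),(275,165,350,215)) );q=cv2.minAreaRect(r);print(q,cast(c,cv2.boxPoints(q),62).round(),cast(c,q[0],62).round())
y=big(mask(img,(20,120,100),(35,255,255),(120,165,150,210)));q=cv2.minAreaRect(y);print("Y",q,cast(c,q[0],108).round())
b=big(mask(img,(100,120,60),(125,255,255),(160,180,200,220)));q=cv2.minAreaRect(b);print("B",q,cast(c,q[0],108).round())
print("journals",cast(c,[(290,188),(336,190)],36).round())
for n,p in dict(cup=(143,254),spool=(333,243),wedge=(249,150),tin=(222,110)).items(): print(n,cast(c,p,40).round())
print(cast(c,[(240,215)],0))
w=ctrl.camera_info("wrist");s=ctrl.sense();R=rot(s["ee_rot"]).as_matrix();print(R.T@(-w["R"].T@w["t"]-s["eef_pos"]),(w["R"]@R).round(3),w["K"])
E
```

```text
((312.09051513671875, 187.5995635986328), (31.535696029663086, 18.502843856811523), 2.7263107299804688) [[ 490. -169.   62.]
 [ 545. -173.   62.]
 [ 540. -267.   62.]
 [ 485. -263.   62.]] [[ 515. -218.   62.]]
Y ((134.3211212158203, 187.09634399414062), (8.907784461975098, 27.202266693115234), 16.699243545532227) [[518. 289. 108.]]
B ((180.02906799316406, 200.14108276367188), (6.183903694152832, 20.097686767578125), 14.931416511535645) [[480. 161. 108.]]
journals [[ 516. -155.   36.]
 [ 509. -295.   36.]]
cup [[326. 283.  40.]]
spool [[ 350. -280.   40.]]
wedge [[633. -32.  40.]]
tin [[758.  49.  40.]]
[[436.95888047  -1.95115649   0.        ]]
[  84.72759745    0.37580598 -141.916496  ] [[-0.     1.     0.001]
 [-0.946  0.    -0.324]
 [-0.324 -0.001  0.946]] [[293.43569369   0.         251.18518751]
 [  0.         293.43569369 189.48712103]
 [  0.           0.           1.        ]]
```

Run:
```python
from h import *
print(go((499,225,240),-0.289))
```

```text
[array([-3.101, -1.027, -0.076]), ('dr z', np.float64(1.859), 'yaw now', np.float64(1.171))]
```

Call:
arm_command:
  increments:
    - {"dr": [0,0,0],"offset": [-0.388,-0.128,-0.01],"hand": 1}
    - {"dr": [0,0,0],"offset": [-0.388,-0.128,-0.01],"hand": 1}
    - {"dr": [0,0,0],"offset": [-0.388,-0.128,-0.01],"hand": 1}
    - {"dr": [0,0,0],"offset": [-0.388,-0.128,-0.01],"hand": 1}
    - {"dr": [0,0,0],"offset": [-0.388,-0.128,-0.01],"hand": 1}
    - {"dr": [0,0,0],"offset": [-0.388,-0.128,-0.01],"hand": 1}
    - {"dr": [0,0,0],"offset": [-0.388,-0.128,-0.01],"hand": 1}
    - {"dr": [0,0,0],"offset": [-0.388,-0.128,-0.01],"hand": 1}

```text
time_s: 0.9
eef_pos: [500.8, 223.7, 240.7]
ee_rot: [-0.0, 0.199, 0.98, -0.0]
force: [0.3, 0.3, -0.4]
grip_width: 0.995
grip_force: 0.0
```

Call:
arm_command:
  increments:
    - {"dr": [0,0,0.186],"offset": [0,0,0],"hand": 1}
    - {"dr": [0,0,0.186],"offset": [0,0,0],"hand": 1}
    - {"dr": [0,0,0.186],"offset": [0,0,0],"hand": 1}
    - {"dr": [0,0,0.186],"offset": [0,0,0],"hand": 1}
    - {"dr": [0,0,0.186],"offset": [0,0,0],"hand": 1}
    - {"dr": [0,0,0.186],"offset": [0,0,0],"hand": 1}
    - {"dr": [0,0,0.186],"offset": [0,0,0],"hand": 1}
    - {"dr": [0,0,0.186],"offset": [0,0,0],"hand": 1}

```text
time_s: 1.7
eef_pos: [499.5, 225.4, 240.5]
ee_rot: [-0.0, 0.708, 0.706, -0.0]
force: [-0.2, -0.5, 0.6]
grip_width: 1.002
grip_force: 0.0
```

Call:
arm_command:
  increments:
    - {"dr": [0,0,0.186],"offset": [0,0,0],"hand": 1}
    - {"dr": [0,0,0.186],"offset": [0,0,0],"hand": 1}
    - {"dr": [0,0,0],"offset": [0,0,0],"hand": 1}

```text
time_s: 2.0
eef_pos: [499.5, 225.4, 240.5]
ee_rot: [-0.0, 0.802, 0.597, -0.0]
force: [0.6, 0.0, -0.7]
grip_width: 0.999
grip_force: 0.0
```

Run:
```python
from h import *
print(go((499,225,240),-0.289))
c=ctrl.camera_info("wrist");i=ctrl.capture("wrist");cv2.imwrite("pics/w1.png",i[:,:,::-1])
import pickle;pickle.dump(c,open("c1.pkl","wb"))
print(ctrl.sense()["joints"],ctrl.sense()["eef_pos"])
```

```text
[array([-0.004, -0.003,  0.004]), ('dr z', np.float64(-0.003), 'yaw now', np.float64(-0.291))]
[ 2.10028050e-01  3.57716484e-01  1.41130146e+00 -1.06601790e-05
  1.37322405e+00  4.96746495e-01] [499.53007585 225.39608885 240.6027259 ]
```

View pics/w1.png

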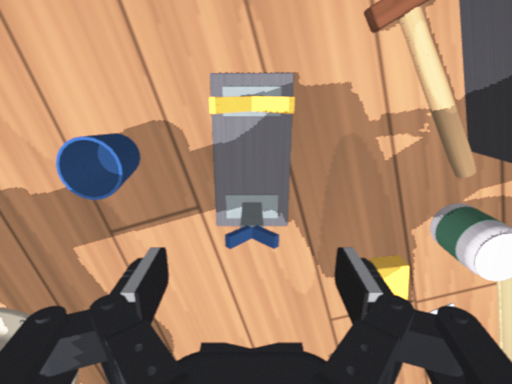

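The wrist view shows the stand square in the picture, yellow V at (252,104) and blue V at (252,237). I'll measure the tips now.

Run:
```python
from h import *
import pickle
c=pickle.load(open("c1.pkl","rb"));img=cv2.imread("pics/w1.png")[:,:,::-1].copy()
y=big(mask(img,(20,120,60),(35,255,255),(195,80,310,130)))[:,0]
b=big(mask(img,(100,120,40),(125,255,255),(210,215,300,260)))[:,0]
for n,k,z in(("Y",y,114),("B",b,116)):
    l=k[k[:,0]<=k[:,0].min()+2].mean(0);r=k[k[:,0]>=k[:,0].max()-2].mean(0)
    P=cast(c,[l,r],z);print(n,l,r,k.min(0),k.max(0),P.round(1).tolist(),P.mean(0).round(1),np.linalg.norm(P[0]-P[1]))
p=cast(c,[(210,73),(295,72),(288.5,226),(217,226)],12);print(p.round(1),p.mean(0).round(1))
```

```text
Y [208.88888889 104.55555556] [292.94117647 104.05882353] [208  96] [294 113] [[482.9, 304.4, 114.0], [553.9, 283.6, 114.0]] [518.4 294.  114. ] 73.93388445712199
B [226.71428571 239.64285714] [276.6        240.06666667] [226 226] [277 247] [[456.6, 174.1, 116.0], [505.2, 159.0, 116.0]] [480.9 166.5 116. ] 50.884479314477574
[[481.  337.   12. ]
 [576.9 309.4  12. ]
 [520.1 118.1  12. ]
 [424.7 146.7  12. ]] [500.7 227.8  12. ]
```

Call:
arm_command:
  increments:
    - {"dr": [0,0,0],"offset": [-0.389,0.132,0],"hand": 1}
    - {"dr": [0,0,0],"offset": [-0.389,0.132,0],"hand": 1}
    - {"dr": [0,0,0],"offset": [-0.389,0.132,0],"hand": 1}
    - {"dr": [0,0,0],"offset": [-0.389,0.132,0],"hand": 1}
    - {"dr": [0,0,0],"offset": [-0.389,0.132,0],"hand": 1}
    - {"dr": [0,0,0],"offset": [-0.389,0.132,0],"hand": 1}
    - {"dr": [0,0,0],"offset": [-0.389,0.132,0],"hand": 1}
    - {"dr": [0,0,0],"offset": [-0.389,0.132,0],"hand": 1}

```text
time_s: 2.85
eef_pos: [514.0, -170.7, 240.9]
ee_rot: [-0.0, 0.801, 0.599, 0.0]
force: [1.3, 0.4, 0.5]
grip_width: 1.0
grip_force: 0.0
```

Call:
arm_command:
  increments:
    - {"dr": [0,0,0],"offset": [-0.389,0.132,0],"hand": 1}
    - {"dr": [0,0,-0.15],"offset": [0,0,0],"hand": 1}
    - {"dr": [0,0,-0.15],"offset": [0,0,0],"hand": 1}
    - {"dr": [0,0,0],"offset": [0,0,0],"hand": 1}
    - {"dr": [0,0,0],"offset": [0,0,0],"hand": 1}

```text
time_s: 3.35
eef_pos: [516.2, -217.8, 240.9]
ee_rot: [-0.0, 0.726, 0.687, -0.0]
force: [-0.1, 0.9, 0.8]
grip_width: 1.002
grip_force: 0.0
```

Run:
```python
from h import *
print(go((515,-218,240),-0.053))
c=ctrl.camera_info("wrist");i=ctrl.capture("wrist");cv2.imwrite("pics/w2.png",i[:,:,::-1])
import pickle;pickle.dump(c,open("c2.pkl","wb"))
r=big(mask(i,(0,150,60),(8,255,255),(150,60,350,300)));q=cv2.minAreaRect(r);b=cv2.boxPoints(q);print(b.round(1).tolist(),cast(c,b,62).round(1),cast(c,q[0],62).round(1))
```

```text
[array([-0.003, -0.01 ,  0.007]), ('dr z', np.float64(-0.003), 'yaw now', np.float64(-0.055))]
[[229.0, 125.0], [277.0, 125.0], [277.0, 206.0], [229.0, 206.0]] [[ 493.8 -168.8   62. ]
 [ 545.3 -171.7   62. ]
 [ 542.8 -265.5   62. ]
 [ 486.3 -262.4   62. ]] [[ 517.2 -214.9   62. ]]
```

View pics/w2.png

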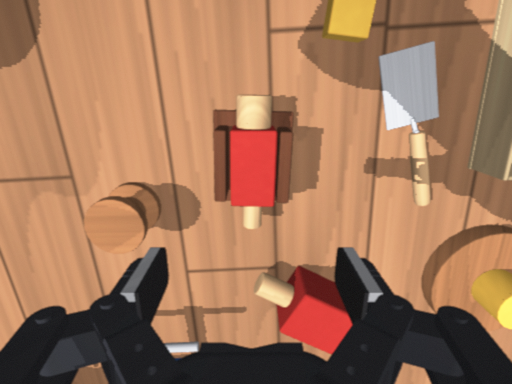

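The wrist view shows the pattern from its thick end at (253,110) to its thin end at (252,217), close to upright in the picture. I'll take the axis from per-row edges.

Run:
```python
from h import *
import pickle
c=pickle.load(open("c2.pkl","rb"));img=cv2.imread("pics/w2.png")[:,:,::-1].copy()
h=cv2.cvtColor(img,cv2.COLOR_RGB2HSV)
m=mask(img,(0,150,40),(8,255,255),(200,110,300,215))
for r in (132,145,160,175,190,200):
    x=np.where(m[r])[0];P=cast(c,[(x[0]-.5,r),(x[-1]+.5,r)],62);print(r,x[0],x[-1],P.mean(0).round(1),np.linalg.norm(P[0]-P[1]).round(1))
for r in (100,110,118,212,220,226): print(r,h[r,228:282:2].tolist() if r==110 else "", [tuple(v) for v in [np.where((h[r,225:285,2]>150)&(h[r,225:285,1]<140))[0][[0,-1]]+225]])
print(h[88:130:2,253].tolist(),h[204:236:2,252].tolist())
```

```text
132 229 277 [ 519.2 -177.7   62. ] 53.1
145 229 277 [ 518.4 -191.8   62. ] 53.8
160 229 276 [ 517.  -208.6   62. ] 53.6
175 229 276 [ 516. -226.   62.] 54.5
190 230 275 [ 515.1 -244.    62. ] 53.2
200 230 274 [ 513.8 -256.3   62. ] 52.6
100  [(np.int64(225), np.int64(269))]
110 [[11, 128, 129], [11, 129, 127], [12, 130, 122], [11, 129, 109], [15, 105, 155], [16, 101, 225], [18, 94, 235], [20, 87, 246], [22, 73, 252], [23, 68, 253], [23, 68, 253], [23, 71, 253], [22, 74, 252], [21, 79, 251], [21, 80, 250], [20, 83, 248], [19, 90, 244], [18, 94, 236], [15, 103, 218], [15, 102, 187], [15, 101, 164], [16, 103, 139], [12, 116, 101], [12, 120, 125], [12, 118, 134], [12, 118, 136], [12, 120, 138]] [(np.int64(236), np.int64(269))]
118  [(np.int64(236), np.int64(269))]
212  [(np.int64(225), np.int64(284))]
220  [(np.int64(225), np.int64(284))]
226  [(np.int64(225), np.int64(284))]
[[13, 120, 212], [12, 119, 212], [12, 120, 214], [13, 116, 182], [20, 89, 246], [21, 81, 250], [20, 85, 247], [20, 84, 248], [21, 80, 250], [22, 73, 253], [22, 72, 253], [21, 75, 252], [21, 81, 249], [21, 82, 249], [21, 81, 249], [20, 85, 247], [20, 84, 248], [20, 85, 247], [20, 86, 246], [20, 87, 247], [17, 97, 240]] [[1, 188, 224], [10, 124, 235], [22, 77, 251], [21, 78, 251], [21, 78, 251], [21, 81, 250], [21, 79, 250], [20, 80, 250], [21, 82, 250], [21, 83, 249], [21, 83, 249], [21, 84, 248], [19, 93, 244], [12, 122, 209], [12, 121, 209], [12, 120, 210]]
```

Run:
```python
from h import *
print(go((520.9,-153.2,17.5),-0.069))
```

```text
[array([0.539, 0.01 , 1.862]), ('dr z', np.float64(0.018), 'yaw now', np.float64(-0.055))]
```

Call:
arm_command:
  increments:
    - {"dr": [0,0,0.018],"offset": [0.27,0.005,0],"hand": 1}
    - {"dr": [0,0,0],"offset": [0.27,0.005,0],"hand": 1}
    - {"dr": [0,0,0],"offset": [0,0,0.35],"hand": 1}
    - {"dr": [0,0,0],"offset": [0,0,0.35],"hand": 1}
    - {"dr": [0,0,0],"offset": [0,0,0.3],"hand": 1}
    - {"dr": [0,0,0],"offset": [0,0,0],"hand": 1}
    - {"dr": [0,0,0],"offset": [0,0,0],"hand": 1}

```text
time_s: 4.1
eef_pos: [521.8, -153.4, 122.0]
ee_rot: [0.0, 0.731, 0.682, 0.0]
force: [0.4, -0.1, 1.0]
grip_width: 1.004
grip_force: 0.0
```

Run:
```python
from h import *
print(go((520.9,-153.2,17.5),-0.069))
c=ctrl.camera_info("wrist");i=ctrl.capture("wrist");cv2.imwrite("pics/w3.png",i[:,:,::-1])
```

```text
[array([ 0.001, -0.008,  0.871]), ('dr z', np.float64(0.001), 'yaw now', np.float64(-0.069))]
```

View pics/w3.png

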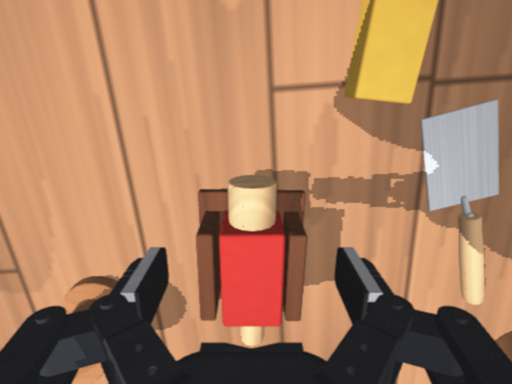

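The journal at (252,200) lies midway between the fingers (165 and 338), so I can go down, grip and check.

Call:
arm_command:
  increments:
    - {"dr": [0,0,0],"offset": [0,-0.008,0.25],"hand": 1}
    - {"dr": [0,0,0],"offset": [0,0,0.25],"hand": 1}
    - {"dr": [0,0,0],"offset": [0,0,0.2],"hand": 1}
    - {"dr": [0,0,0],"offset": [0,0,0.1],"hand": 1}
    - {"dr": [0,0,0],"offset": [0,0,0.07],"hand": 1}
    - {"dr": [0,0,0],"offset": [0,0,0],"hand": 1}
    - {"dr": [0,0,0],"offset": [0,0,0],"hand": 0.2}
    - {"dr": [0,0,0],"offset": [0,0,0],"hand": 0}
  grip_force: 80

```text
time_s: 4.95
eef_pos: [521.0, -153.6, 17.6]
ee_rot: [0.001, 0.731, 0.683, 0.0]
force: [0.3, 0.0, -0.1]
grip_width: 0.69
grip_force: 0.0
```

Call:
arm_command:
  increments:
    - {"dr": [0,0,0],"offset": [0,0,0],"hand": -0.3}
    - {"dr": [0,0,0],"offset": [0,0,0],"hand": -1}
    - {"dr": [0,0,0],"offset": [0,0,0],"hand": -1}
    - {"dr": [0,0,0],"offset": [0,0,0],"hand": -1}
    - {"dr": [0,0,0],"offset": [0,0,0],"hand": -1}

```text
time_s: 5.45
eef_pos: [520.9, -153.5, 17.5]
ee_rot: [0.001, 0.731, 0.683, 0.0]
force: [-1.0, 0.7, 6.2]
grip_width: 0.441
grip_force: 79.2
```

Call:
arm_command:
  increments:
    - {"dr": [0,0,0],"offset": [0,0,-0.05],"hand": -1}
    - {"dr": [0,0,0],"offset": [0,0,-0.1],"hand": -1}
    - {"dr": [0,0,0],"offset": [0,0,-0.15],"hand": -1}
    - {"dr": [0,0,0],"offset": [0,0,-0.15],"hand": -1}
    - {"dr": [0,0,0],"offset": [0,0,-0.15],"hand": -1}
    - {"dr": [0,0,0],"offset": [0,0,-0.15],"hand": -1}
    - {"dr": [0,0,0],"offset": [0,0,-0.1],"hand": -1}
    - {"dr": [0,0,0],"offset": [0,0,0],"hand": -1}

```text
time_s: 6.25
eef_pos: [521.1, -153.6, 120.3]
ee_rot: [0.002, 0.731, 0.683, 0.001]
force: [-0.0, 0.1, -2.4]
grip_width: 0.445
grip_force: 80.4
```

Run:
```python
from h import *
s=ctrl.sense();print(s["eef_pos"],s["force"],s["wrist_torque"])
i=ctrl.capture("scene");cv2.imwrite("pics/s4.png",cv2.resize(i[130:330,90:390,::-1],(600,400)))
```

```text
[ 521.05515808 -153.5676043   120.32316184] [-0.01086393  0.10390446 -2.39631154] [ 0.13826295 -0.04376348 -0.04811356]
```

View pics/s4.png

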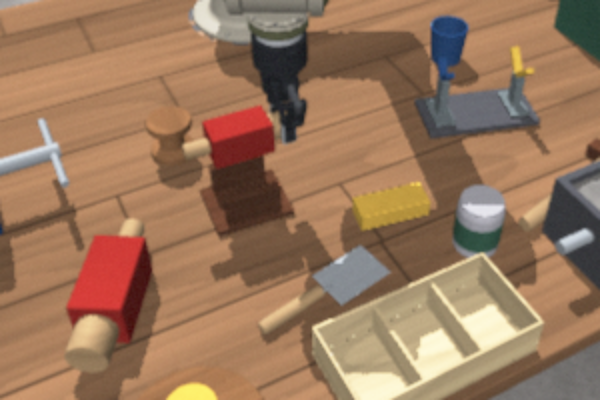

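It's lifted cleanly and level, clear of the rack. Next I'll set it down on the open bench between rack and stand to regrip it by the block.

Run:
```python
from h import *
print(go((454.4,33.8,7.5)))
```

```text
[array([ 1.518, -0.657,  0.928])]
```

Call:
arm_command:
  increments:
    - {"dr": [0,0,0],"offset": [0.15,-0.065,0],"hand": -1}
    - {"dr": [0,0,0],"offset": [0.25,-0.11,0],"hand": -1}
    - {"dr": [0,0,0],"offset": [0.3,-0.13,0],"hand": -1}
    - {"dr": [0,0,0],"offset": [0.3,-0.13,0],"hand": -1}
    - {"dr": [0,0,0],"offset": [0.25,-0.11,0],"hand": -1}
    - {"dr": [0,0,0],"offset": [0.18,-0.075,0.1],"hand": -1}
    - {"dr": [0,0,0],"offset": [0.088,-0.037,0.2],"hand": -1}
    - {"dr": [0,0,0],"offset": [0,0,0.2],"hand": -1}

```text
time_s: 7.1
eef_pos: [453.2, 35.3, 57.3]
ee_rot: [-0.0, 0.73, 0.683, -0.0]
force: [0.8, -0.1, -2.4]
grip_width: 0.446
grip_force: 80.4
```

Call:
arm_command:
  increments:
    - {"dr": [0,0,0],"offset": [0,0,0.18],"hand": -1}
    - {"dr": [0,0,0],"offset": [0,0,0.12],"hand": -1}
    - {"dr": [0,0,0],"offset": [0,0,0.06],"hand": -1}
    - {"dr": [0,0,0],"offset": [0,0,0.03],"hand": -1}
    - {"dr": [0,0,0],"offset": [0,0,0],"hand": -1}

```text
time_s: 7.6
eef_pos: [454.1, 33.8, 11.5]
ee_rot: [-0.0, 0.731, 0.682, -0.0]
force: [0.5, 0.3, -2.1]
grip_width: 0.443
grip_force: 80.4
```

Call:
arm_command:
  increments:
    - {"dr": [0,0,0],"offset": [0,0,0.015],"hand": -1}
    - {"dr": [0,0,0],"offset": [0,0,0.01],"hand": -1}
    - {"dr": [0,0,0],"offset": [0,0,0],"hand": -1}

```text
time_s: 7.9
eef_pos: [454.3, 33.9, 8.9]
ee_rot: [0.0, 0.731, 0.683, 0.0]
force: [0.3, 0.1, -1.4]
grip_width: 0.446
grip_force: 80.4
```

Call:
arm_command:
  increments:
    - {"dr": [0,0,0],"offset": [0,0,0.008],"hand": -1}
    - {"dr": [0,0,0],"offset": [0,0,0],"hand": -1}
    - {"dr": [0,0,0],"offset": [0,0,0.004],"hand": -1}
    - {"dr": [0,0,0],"offset": [0,0,0],"hand": -1}

```text
time_s: 8.3
eef_pos: [454.4, 33.9, 7.6]
ee_rot: [0.0, 0.731, 0.683, 0.0]
force: [-0.4, 0.7, 4.4]
grip_width: 0.444
grip_force: 81.0
```

Call:
arm_command:
  increments:
    - {"dr": [0,0,0],"offset": [0,0,0],"hand": 0.1}
    - {"dr": [0,0,0],"offset": [0,0,0],"hand": 0.5}
    - {"dr": [0,0,0],"offset": [0,0,0],"hand": 1}
    - {"dr": [0,0,0],"offset": [0,0,0],"hand": 1}
    - {"dr": [0,0,0],"offset": [0,0,0],"hand": 1}
    - {"dr": [0,0,0],"offset": [0,0,-0.1],"hand": 1}
    - {"dr": [0,0,0],"offset": [0,0,-0.3],"hand": 1}
    - {"dr": [0,0,0],"offset": [0,0,-0.35],"hand": 1}

```text
time_s: 9.1
eef_pos: [453.4, 34.0, 98.4]
ee_rot: [-0.001, 0.731, 0.683, -0.001]
force: [0.0, -0.1, 0.5]
grip_width: 1.004
grip_force: 0.0
```

Call:
arm_command:
  increments:
    - {"dr": [0,0,0],"offset": [-0.1,0,-0.3],"hand": 1}
    - {"dr": [0,0,0],"offset": [-0.23,0,-0.25],"hand": 1}
    - {"dr": [0,0,0],"offset": [-0.2,0,0],"hand": 1}
    - {"dr": [0,0,0],"offset": [0,0,0],"hand": 1}
    - {"dr": [0,0,0],"offset": [0,0,0],"hand": 1}

```text
time_s: 9.6
eef_pos: [449.6, -29.5, 163.6]
ee_rot: [-0.0, 0.731, 0.682, 0.0]
force: [0.3, -0.8, -0.8]
grip_width: 1.003
grip_force: 0.0
```

Run:
```python
from h import *
s=ctrl.sense();print(s["eef_pos"])
c=ctrl.camera_info("wrist");i=ctrl.capture("wrist");cv2.imwrite("pics/w5.png",i[:,:,::-1])
m=mask(i,(0,150,60),(8,255,255),(150,60,350,300));r=big(m);q=cv2.minAreaRect(r);b=cv2.boxPoints(q);print(b.round(1).tolist(),cast(c,b,52).round(1),cast(c,q[0],52).round(1))
for r in np.linspace(b[:,1].min()+8,b[:,1].max()-8,5).astype(int):
    x=np.where(m[r])[0];P=cast(c,[(x[0]-.5,r),(x[-1]+.5,r)],52);print(r,x[0],x[-1],P.mean(0).round(1),np.linalg.norm(P[0]-P[1]).round(1))
```

```text
[449.58645628 -29.48642934 163.59389304]
[[223.0, 134.0], [281.0, 134.0], [281.0, 233.0], [223.0, 233.0]] [[427.6  19.8  52. ]
 [477.3  16.4  52. ]
 [473.8 -78.1  52. ]
 [418.1 -74.3  52. ]] [[449.4 -26.3  52. ]]
142 224 281 [452.4  11.2  52. ] 50.2
162 224 281 [451.2  -6.4  52. ] 51.3
183 225 280 [449.9 -25.9  52. ] 50.8
204 226 280 [448.9 -46.3  52. ] 51.1
225 227 280 [448.  -67.8  52. ] 51.4
```

View pics/w5.png

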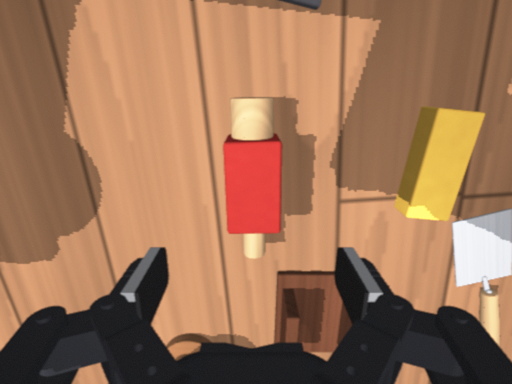

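The pattern stands level on the bench, its block at (223–281, 134–233) and its thick end up. Now I grip it by the block.

Run:
```python
from h import *
print(go((450.2,-26,11),-0.062))
```

```text
[array([0.025, 0.004, 1.269]), ('dr z', np.float64(-0.008), 'yaw now', np.float64(-0.068))]
```

Call:
arm_command:
  increments:
    - {"dr": [0,0,-0.008],"offset": [0.025,0.004,0.3],"hand": 1}
    - {"dr": [0,0,0],"offset": [0,0,0.3],"hand": 1}
    - {"dr": [0,0,0],"offset": [0,0,0.3],"hand": 1}
    - {"dr": [0,0,0],"offset": [0,0,0.2],"hand": 1}
    - {"dr": [0,0,0],"offset": [0,0,0.11],"hand": 1}
    - {"dr": [0,0,0],"offset": [0,0,0.06],"hand": 1}
    - {"dr": [0,0,0],"offset": [0,0,0],"hand": 1}
    - {"dr": [0,0,0],"offset": [0,0,0],"hand": 0.4}
  grip_force: 50

```text
time_s: 10.45
eef_pos: [450.9, -26.4, 11.4]
ee_rot: [0.0, 0.729, 0.685, 0.0]
force: [0.4, -0.7, -0.0]
grip_width: 0.86
grip_force: 0.0
```

Call:
arm_command:
  increments:
    - {"dr": [0,0,0],"offset": [0,0,0],"hand": 0.2}
    - {"dr": [0,0,0],"offset": [0,0,0],"hand": -1}
    - {"dr": [0,0,0],"offset": [0,0,0],"hand": -1}
    - {"dr": [0,0,0],"offset": [0,0,0],"hand": -1}
    - {"dr": [0,0,0],"offset": [0,0,0],"hand": -1}

```text
time_s: 10.95
eef_pos: [451.0, -26.7, 11.8]
ee_rot: [0.001, 0.729, 0.685, 0.0]
force: [0.2, 0.2, 6.8]
grip_width: 0.603
grip_force: 52.9
```

Call:
arm_command:
  increments:
    - {"dr": [0,0,0],"offset": [0,0,-0.05],"hand": -1}
    - {"dr": [0,0,0],"offset": [0,0,-0.15],"hand": -1}
    - {"dr": [0,0,0],"offset": [0,0,-0.25],"hand": -1}
    - {"dr": [0,0,0],"offset": [0,0,-0.3],"hand": -1}
    - {"dr": [0,0,0],"offset": [0,0,-0.25],"hand": -1}
    - {"dr": [0,0,0],"offset": [0,0,-0.15],"hand": -1}
    - {"dr": [0,0,0],"offset": [0,0,0],"hand": -1}

```text
time_s: 11.65
eef_pos: [451.4, -26.9, 151.1]
ee_rot: [0.002, 0.729, 0.685, 0.001]
force: [1.3, -0.4, -3.4]
grip_width: 0.602
grip_force: 52.8
```

Run:
```python
from h import *
u=np.array([np.cos(1.283),np.sin(1.283)]);p=np.array([500.3,228])+4*u;print(p)
print(ctrl.sense()["eef_pos"],go((*p,149),-0.288))
```

```text
[501.4353595  231.83548677]
[451.42405644 -26.90198092 151.14833188] [array([2.178, 0.282, 0.016]), ('dr z', np.float64(0.288), 'yaw now', np.float64(-0.062))]
```

Call:
arm_command:
  increments:
    - {"dr": [0,0,0.096],"offset": [0,0,0],"hand": -1}
    - {"dr": [0,0,0.096],"offset": [0,0,0],"hand": -1}
    - {"dr": [0,0,0.096],"offset": [0,0,0],"hand": -1}
    - {"dr": [0,0,0],"offset": [0,0,0],"hand": -1}

```text
time_s: 12.05
eef_pos: [449.9, -26.4, 147.8]
ee_rot: [-0.001, 0.802, 0.598, -0.001]
force: [0.1, 0.5, -3.0]
grip_width: 0.609
grip_force: 52.9
```

Run:
```python
from h import *
print(go((501.4,231.8,149),-0.288))
```

```text
[array([ 2.185, -0.202, -0.01 ]), ('dr z', np.float64(-0.001), 'yaw now', np.float64(-0.289))]
```

Call:
arm_command:
  increments:
    - {"dr": [0,0,0],"offset": [0.15,-0.014,0],"hand": -1}
    - {"dr": [0,0,0],"offset": [0.3,-0.028,0],"hand": -1}
    - {"dr": [0,0,0],"offset": [0.35,-0.032,0],"hand": -1}
    - {"dr": [0,0,0],"offset": [0.35,-0.032,0],"hand": -1}
    - {"dr": [0,0,0],"offset": [0.35,-0.032,0],"hand": -1}
    - {"dr": [0,0,0],"offset": [0.35,-0.032,0],"hand": -1}
    - {"dr": [0,0,0],"offset": [0.22,-0.022,0],"hand": -1}
    - {"dr": [0,0,0],"offset": [0.115,-0.01,0],"hand": -1}

```text
time_s: 12.85
eef_pos: [501.4, 233.6, 147.8]
ee_rot: [-0.0, 0.8, 0.6, -0.001]
force: [1.4, -0.4, -2.2]
grip_width: 0.6
grip_force: 52.8
```

Call:
arm_command:
  increments:
    - {"dr": [0,0,0],"offset": [0,0,0],"hand": -1}
    - {"dr": [0,0,0],"offset": [0,0,0],"hand": -1}

```text
time_s: 13.05
eef_pos: [501.6, 230.8, 148.3]
ee_rot: [-0.0, 0.801, 0.598, -0.001]
force: [-0.1, -0.3, -2.2]
grip_width: 0.602
grip_force: 52.8
```

Run:
```python
from h import *
s=ctrl.sense();print(s["eef_pos"],go((501.4,231.8,95.8),-0.288,s))
i=ctrl.capture("wrist");c=ctrl.camera_info("wrist")
cv2.imwrite("pics/w6.png",i[:,:,::-1])
```

```text
[501.58239049 230.77920977 148.34156174] [array([ 0.008, -0.004,  0.438]), ('dr z', np.float64(0.0), 'yaw now', np.float64(-0.288))]
```

View pics/w6.png

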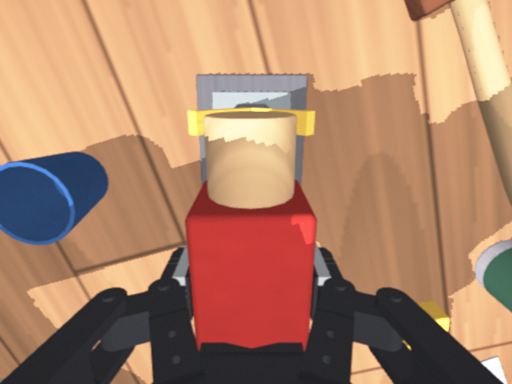

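The thick journal (206–297) is centred over the yellow V (188–315). I'll lower gently.

Call:
arm_command:
  increments:
    - {"dr": [0,0,0],"offset": [0.008,-0.004,0.1],"hand": -1}
    - {"dr": [0,0,0],"offset": [0,0,0.12],"hand": -1}
    - {"dr": [0,0,0],"offset": [0,0,0.1],"hand": -1}
    - {"dr": [0,0,0],"offset": [0,0,0.05],"hand": -1}
    - {"dr": [0,0,0],"offset": [0,0,0.03],"hand": -1}
    - {"dr": [0,0,0],"offset": [0,0,0.01],"hand": -1}
    - {"dr": [0,0,0],"offset": [0,0,0],"hand": -1}
    - {"dr": [0,0,0],"offset": [0,0,0],"hand": -1}

```text
time_s: 13.9
eef_pos: [501.8, 232.8, 100.1]
ee_rot: [0.0, 0.801, 0.598, 0.0]
force: [-0.6, -0.8, -2.1]
grip_width: 0.604
grip_force: 52.8
```

Call:
arm_command:
  increments:
    - {"dr": [0,0,0],"offset": [0,0,0.008],"hand": -1}
    - {"dr": [0,0,0],"offset": [0,0,0.005],"hand": -1}
    - {"dr": [0,0,0],"offset": [0,0,0],"hand": -1}
    - {"dr": [0,0,0],"offset": [0,0,0],"hand": -1}

```text
time_s: 14.3
eef_pos: [501.6, 232.7, 98.1]
ee_rot: [-0.0, 0.801, 0.598, 0.0]
force: [-0.1, 0.3, -2.7]
grip_width: 0.603
grip_force: 52.8
```

Call:
arm_command:
  increments:
    - {"dr": [0,0,0],"offset": [0,0,0.008],"hand": -1}
    - {"dr": [0,0,0],"offset": [0,0,0.004],"hand": -1}
    - {"dr": [0,0,0],"offset": [0,0,0],"hand": -1}
    - {"dr": [0,0,0],"offset": [0,0,0],"hand": -1}

```text
time_s: 14.7
eef_pos: [501.7, 232.7, 96.7]
ee_rot: [0.0, 0.801, 0.598, 0.0]
force: [1.3, 0.5, -1.5]
grip_width: 0.602
grip_force: 52.8
```

Call:
arm_command:
  increments:
    - {"dr": [0,0,0],"offset": [0,0,0.004],"hand": -1}
    - {"dr": [0,0,0],"offset": [0,0,0.003],"hand": -1}
    - {"dr": [0,0,0],"offset": [0,0,0],"hand": -1}

```text
time_s: 15.0
eef_pos: [501.9, 232.7, 96.3]
ee_rot: [0.0, 0.801, 0.598, 0.0]
force: [-0.2, -1.5, 4.4]
grip_width: 0.601
grip_force: 53.2
```

Call:
arm_command:
  increments:
    - {"dr": [0,0,0],"offset": [0,0,0.002],"hand": -1}
    - {"dr": [0,0,0],"offset": [0,0,0],"hand": -1}

```text
time_s: 15.2
eef_pos: [501.9, 232.8, 96.2]
ee_rot: [0.0, 0.801, 0.598, 0.0]
force: [-1.1, -1.0, 5.2]
grip_width: 0.603
grip_force: 53.5
```

Run:
```python
from h import *
s=ctrl.sense();print(s["eef_pos"],s["force"],rot(s["ee_rot"]).as_matrix().T@s["wrist_torque"])
i=ctrl.capture("scene");cv2.imwrite("pics/s7.png",cv2.resize(i[110:220,270:390,::-1],(600,550),interpolation=2))
```

```text
[501.91589059 232.76615665  96.236731  ] [-1.10502694 -1.01902927  5.22995213] [ 0.21118705 -0.21471051  0.31817683]
```

View pics/s7.png

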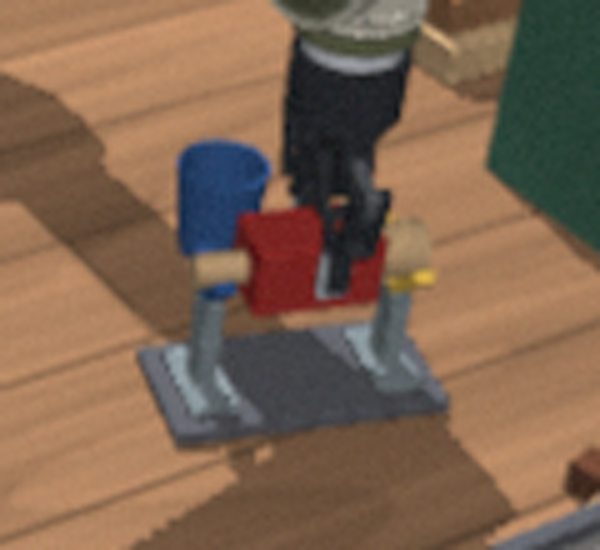

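Both journals lie in their Vs, thin in the blue at (218,270) and thick in the yellow at (405,260). I'll release softly and go up.

Call:
arm_command:
  increments:
    - {"dr": [0,0,0],"offset": [0,0,0],"hand": -1}
    - {"dr": [0,0,0],"offset": [0,0,0],"hand": -1}
    - {"dr": [0,0,0],"offset": [0,0,0],"hand": 0.25}
    - {"dr": [0,0,0],"offset": [0,0,0],"hand": 0.35}
    - {"dr": [0,0,0],"offset": [0,0,0],"hand": 0.5}
    - {"dr": [0,0,0],"offset": [0,0,0],"hand": 1}
    - {"dr": [0,0,0],"offset": [0,0,0],"hand": 1}
    - {"dr": [0,0,0],"offset": [0,0,0],"hand": 1}
  grip_force: 20

```text
time_s: 16.05
eef_pos: [501.6, 232.7, 95.6]
ee_rot: [0.0, 0.801, 0.598, 0.0]
force: [0.3, 0.3, 0.4]
grip_width: 1.004
grip_force: 0.0
```

Call:
arm_command:
  increments:
    - {"dr": [0,0,0],"offset": [0,0,0],"hand": 1}
    - {"dr": [0,0,0],"offset": [0,0,-0.05],"hand": 1}
    - {"dr": [0,0,0],"offset": [0,0,-0.2],"hand": 1}
    - {"dr": [0,0,0],"offset": [0,0,-0.3],"hand": 1}
    - {"dr": [0,0,0],"offset": [0,0,-0.35],"hand": 1}
    - {"dr": [0,0,0],"offset": [0,0,-0.2],"hand": 1}
    - {"dr": [0,0,0],"offset": [0,0,0],"hand": 1}
    - {"dr": [0,0,0],"offset": [0,0,0],"hand": 1}

```text
time_s: 16.85
eef_pos: [501.5, 232.7, 227.6]
ee_rot: [0.0, 0.801, 0.598, 0.0]
force: [-0.4, 0.6, -0.6]
grip_width: 0.999
grip_force: 0.0
```

Run:
```python
from h import *
s=ctrl.sense();print(s["eef_pos"],s["force"])
i=ctrl.capture("scene");w=ctrl.capture("wrist")
a=cv2.resize(i[110:220,270:390],(420,385),interpolation=2);b=cv2.resize(w[30:300,130:390],(371,385))
cv2.imwrite("pics/s8.png",np.hstack([a,b])[:,:,::-1])
```

```text
[501.50064531 232.70767831 227.64131592] [-0.36619599  0.55363682 -0.62968152]
```

View pics/s8.png

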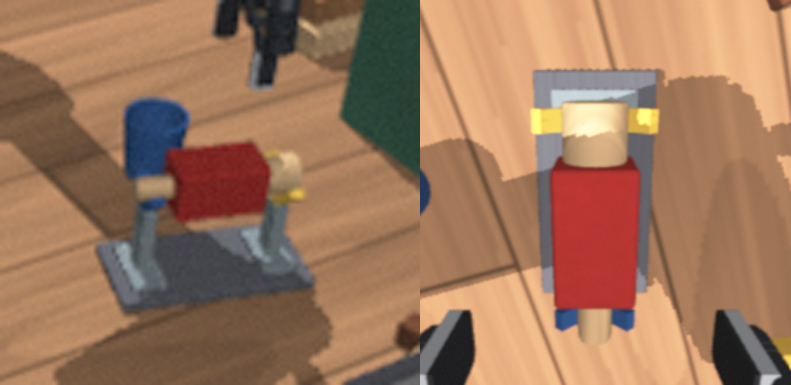

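The pattern is seated, thick journal in the yellow V and thin in the blue V, level and aligned, and the gripper is clear.

```bash
python3 -c "
from rig import ctrl
print(ctrl.finish_job())"
```

```text
the job is handed in; nothing more can be done
None
```

The red pattern is lying level on the checking stand, thick end in the wide yellow V and thin end in the narrow blue V; nothing else on the bench was moved, and I handed the job in at about 17 s with the gripper clear.

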